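# Put the mixed-up things back on their own stands

### The arm

A 6-joint arm with a two-finger parallel gripper is mounted at the origin on a cart in front of the work surface, level with it; the furniture and walls round the work are solid. World frame = base frame: x ahead of the robot, y to its left, z up, the work surface at z = 0. Lengths are in m, angles in rad, forces in N, time in s.
With the tool pointing down it reaches from about 0.4 to 0.825 m from the base axis. Payload 7 kg.
Tool frame: the origin (TCP) lies midway between the tips of the shut fingers; the grasp point (between the pads) lies hold_point_z behind it (hold_point_z is the distance from the TCP to the grasp point, in m); z points along the fingers, y is the line along which they close (so a half turn about z gives the same grasp; the last joint's range is limited). The gripper opens to 88 mm and grips with 3 to 60 N. Pads are 19 mm wide; open, the fingers measure 130 mm over their backs; the gripper's body (78 mm by 193 mm) begins 47 mm behind the grasp point.
Start: joints at [1.403, 0.359, 0.012, 0, -1.224, -0.288], TCP at [0.297, 0.606, 0.227] pointing down, gripper open.
Joint ranges: [-3.07, 3.07], [-1.43, 2.12], [-1.02, 1.25], [-3.03, 1.67], [-3.05, -0], [-3.03, 3.03]. Speed limits (rad/s): [2.39, 2.39, 3.01, 3.14, 3.14, 3.14].

### API

Orientations are given as [roll, pitch, yaw] about the fixed x, y, z axes, in that order (R = Rz(yaw) Ry(pitch) Rx(roll)).
In Python, from station import * gives the robot as it stands.
- The arm moves only by the tool apply_moves, never from a script. Its argument "steps" is a list of rows, each an object with "translation": the shift along the world's x, y, z scaled (see below), a list of three; "rotation": the turn, a rotation vector about the world's x, y, z scaled (see below), a list of three. A call has exactly 10 rows; each row is the pose to reach, as a shift and turn from the pose commanded when the call began; what a row does not reach only later rows make up. The controller multiplies each number of a shift by 250 mm and each number of a turn by 30 degrees. A row lasts 1/12 s, in which the tool goes at most 41.7 mm and 7.16 degrees, less where a joint would pass 70% of its speed; a pose out of reach is approached as far as the arm can. A call with a number of a shift or a turn outside -1 to 1 is refused whole. A call with a gripper value outside its range is refused whole. "jaw" is the closure, from -1 (fully open) to 1 (shut), so that 0 is half open, set as the call begins (left out, the last holds). The fingers move at their own pace and stop on an object; "newtons" is the grip in N (left out, the last holds). Time passes only in rows, so rows that repeat a pose let the fingers close, or fill a call up. It gives the time, the measured TCP pose, the force, the opening and the grip force at its end, in the units of the state.
- get_state(): the state, without advancing time (a new reading comes with each control period).
- grab_frame(name): name is "scene" or "top" or "wrist"; returns the picture (480x640x3 uint8, blue, green, red); there is no depth.
- camera_model(name): a dict with "fx", "fy", "cx", "cy" (pixels), "k1" (the pictures are not rectified: a ray, as slopes to the right and down, at radius r is drawn at 1 + k1 r^2 times it, then the intrinsics apply), "xyz" and "rotation" of the camera in the world. Camera axes: x right, y down, z forward; pixel columns grow to the right and rows downward; lengths in m; the calibration is good to about 2 mm. A picture is of the moment at which its call begins: read the wrist's pose just before it. camera_model takes no time and is no camera call; for the wrist camera it gives the pose at the moment of the call.
- job_done(): hands the job in; it is judged then, once.
The state is a dict: "t": time; "q": joint angles; "qd": joint speeds; "joint_efforts": joint torques, N m; "eef_pos": TCP position; "ee_rot": TCP orientation; "force": force on the tool from outside, world axes, zero at the start; "moment": the same for the moment, N m; "width": finger opening in m; "gripper_force": force on a finger pad.
Only numpy, scipy, OpenCV 4.12 (cv2) and the standard library are available. Lean on these libraries where they do the work, as an engineer would, in place of code of your own. Each camera call takes 0.05 s, during which the arm holds its last target. There are 200 camera calls.

### The job

The soap, the spice jar, the pepper mill and the honey jar have all been put back on the wrong stands. Put each on its own one: the soap bar flat in the soap dish and lengthwise with it, the spice jar on the square cork mat, the pepper mill on the six-sided wooden coaster and the honey jar on the round stone tile, each upright and well centred (within about a centimetre). Every stand holds only one thing at a time, so park things on the bare worktop in between as needed; do not shift the mug or the food tin, and do not tip anything over.

Things in the scene. Friction and masses are not known exactly. Their poses are not given: they have to be found in the camera images.
- soap_bar: Pale pink bar of soap with rounded edges, 51 (x) x 76 (y) x 24 mm, 85 g, lying flat. Origin: centre of its underside; y runs along its length, z up. Grasp it across its 51 mm width. It belongs in the soap dish.
- spice_jar: Upright narrow round spice jar of clear glass with a yellow cap, 44 mm in diameter over its whole 96 mm height, 110 g; good to grasp at about 60 mm height. Origin: centre of its underside; z up. It belongs on the square cork mat.
- pepper_mill: Upright round dark wooden pepper mill, 58 mm in diameter at the foot, 170 mm tall, 180 g. Its rounded head is 49 mm wide and lies from 123 to 159 mm above the underside (widest, and good to grasp, at about 140 mm); a 12 mm metal knob tops it. The head does not turn. Origin: centre of its underside; z up. It belongs on the six-sided wooden coaster.
- honey_jar: Short jar of honey with a wide green screw lid (fixed), 84 mm tall, 250 g. Its body is 62 mm wide along its x and 68 mm along its y, so grasp it across x, at about 60 mm height; the lid is 63 mm in diameter, from 74 to 84 mm height. Origin: centre of its underside; z up. It belongs on the round stone tile.
- soap_dish: Rectangular grey-blue stoneware soap dish, 98 (x) x 150 (y) mm over its thin low rim (18 mm high); things rest on its floor 7 mm above the worktop. y runs along its length. It is fixed to the worktop, and at the start one of the four things rests on it. Origin: centre of its underside, on the worktop; z up.
- cork_mat: Square flat mat of cork, 110 x 110 mm, 7 mm thick; its top is flat. It is fixed to the worktop, and at the start one of the four things rests on it. Origin: centre of its underside, on the worktop; z up.
- hex_coaster: Six-sided (hexagonal) flat coaster of dark wood, 124 mm from corner to corner, 7 mm thick; its top is flat. It is fixed to the worktop, and at the start one of the four things rests on it. Origin: centre of its underside, on the worktop; z up.
- round_tile: Round flat tile of grey stone, 116 mm in diameter, 7 mm thick; its top is flat. It is fixed to the worktop, and at the start one of the four things rests on it. Origin: centre of its underside, on the worktop; z up.
- mug: White mug with green dots, 78 mm in diameter, 93 mm tall, with a handle; bystander, to be left where it is. Origin: middle of its outline, handle included, at its underside; the bowl's centre lies 17 mm from it along its +y, and the handle sticks out to 57 mm along its -y.
- food_tin: Food tin, a cylinder 75 mm in diameter and 110 mm tall; bystander, to be left where it is. Origin: centre of its underside. The stands, the mug and the tin can have changed places with one another; whatever stretch of worktop between them is empty is free for parking (bare worktop from x = 0.36 to 0.66 and y = -0.36 to 0.34; the clutter outside that is fixed).
Mind the look-alikes: they are no part of the job. What is meant by the soap_bar is not blue or orange, and is the larger of those in its own colour.

How it is judged:
At the end, for the whole second after the job is handed in: Soap in soap dish, spice on cork mat, mill on hexagonal coaster, honey on round tile: each centre within 15 mm (horizontally) of its stand's, underside 3 to 12 mm above the worktop, upright within 0.1 rad, at rest; the soap lengthwise with the dish within 0.3 rad (horizontal distance between soap_bar and soap_dish below 0.015 m and z of soap_bar in the frame of soap_dish between 0.003 and 0.012 m and angle between each of soap_bar, spice_jar, pepper_mill, honey_jar's own z axis and vertical below 0.1 rad and linear speed of each of soap_bar, spice_jar, pepper_mill, honey_jar below 0.02 m/s and angular speed of each of soap_bar, spice_jar, pepper_mill, honey_jar below 0.2 rad/s and horizontal distance between spice_jar and cork_mat below 0.015 m and z of spice_jar in the frame of cork_mat between 0.003 and 0.012 m and horizontal distance between pepper_mill and hex_coaster below 0.015 m and z of pepper_mill in the frame of hex_coaster between 0.003 and 0.012 m and horizontal distance between honey_jar and round_tile below 0.015 m and z of honey_jar in the frame of round_tile between 0.003 and 0.012 m and angle between the y axis of soap_bar and the y axis of soap_dish, either way round below 0.3 rad); the robot touches nothing.
It fails at once if the mug or the food tin is shifted by more than 20 mm (distance of any of mug, food_tin from where it was at the start of the episode above 0.02 m).
It fails at once if one of the four things, the mug or the tin is tipped over (more than 0.8 rad) (angle between any of soap_bar, spice_jar, pepper_mill, honey_jar, mug, food_tin's own z axis and vertical above 0.8 rad).
It also fails if it takes over 144 s, if anything falls off the work surface, if the arm or the gripper's body presses on something with over 40 N, if the wrist force passes 120 N, or if a joint passes its speed limit or range.

## Working session

There is one attempt and no reset: what is moved stays moved. The work goes in short steps, Python scripts to look and compute and a tool call to move; the robot and the scene stay as the last step left them, time stands still between calls to the robot, and variables do not carry over. Pictures are saved under pics/ and viewed, at most 14 in all, crops included, and the job is handed in when it is done.

Besides the shell and the picture viewer there is one more tool, called after "Emit:" as name(argument=value, ...), one argument or row to a line, values as JSON. apply_moves: Moves the arm, as the interface text tells. Shifts and turns lie within -1 to 1; 1 stands for 250 mm of shift or 30 degrees of turn. Its arguments: {"type":"object","properties":{"steps":{"type":"array"},"jaw":{"type":"number"},"newtons":{"type":"number"}},"required":["steps"]}

```bash
ls; mkdir -p pics
python3 - <<'E'
from station import *
import cv2
s=get_state();print(s)
for n in("top","scene"):
    cv2.imwrite(f"pics/{n}0.png",grab_frame(n));print(camera_model(n))
E
```

```text
pics
{'t': 0.0, 'q': array([ 1.40311539e+00,  3.59384874e-01,  1.10750848e-02, -3.79682064e-04,
       -1.22413257e+00, -2.88131004e-01]), 'qd': array([-0.00107445, -0.00046245,  0.00081984, -0.00092   ,  0.00058917,
       -0.00061084]), 'joint_efforts': array([ 1.42080757e-03, -5.82723856e+01,  2.93050396e+01,  6.99701115e+00,
        7.12331981e-03, -1.60876893e-04]), 'eef_pos': array([0.29690792, 0.60563752, 0.22562575]), 'ee_rot': array([ 3.13991304e+00, -1.25572992e-04, -4.55941126e-01]), 'force': array([ 0.06264147, -0.13344418,  1.23371361]), 'moment': array([-0.03195966,  0.00319535, -0.01070162]), 'gripper_force': 0.0, 'width': 0.08806764128187461}
{'fx': 502.58125797395434, 'fy': 502.58125797395434, 'cx': 324.5608922791168, 'cy': 235.43999958436316, 'k1': -0.007497046647904861, 'xyz': array([0.40609372, 0.18858459, 1.45004075]), 'rotation': array([-3.07255228e+00, -1.89187940e-03, -1.55511250e+00])}
{'fx': 513.1974662573741, 'fy': 513.1974662573741, 'cx': 307.55489829878815, 'cy': 241.11421640757075, 'k1': 0.006281346448038363, 'xyz': array([-0.3810149 ,  0.93235882,  1.24536531]), 'rotation': array([-2.37819123,  0.01998592, -2.31281753])}
```

View pics/top0.png

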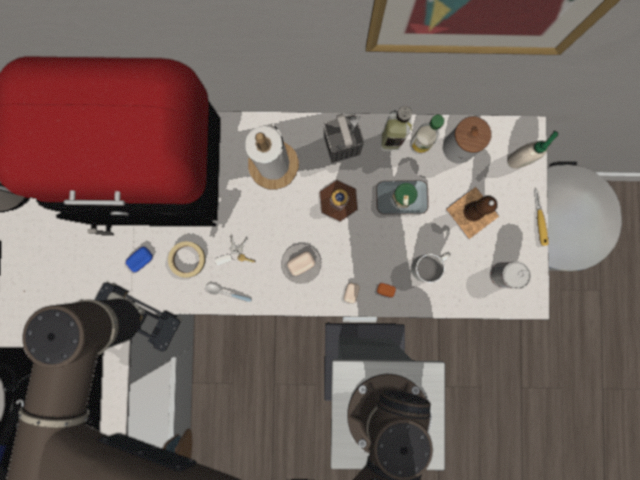

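View pics/scene0.png

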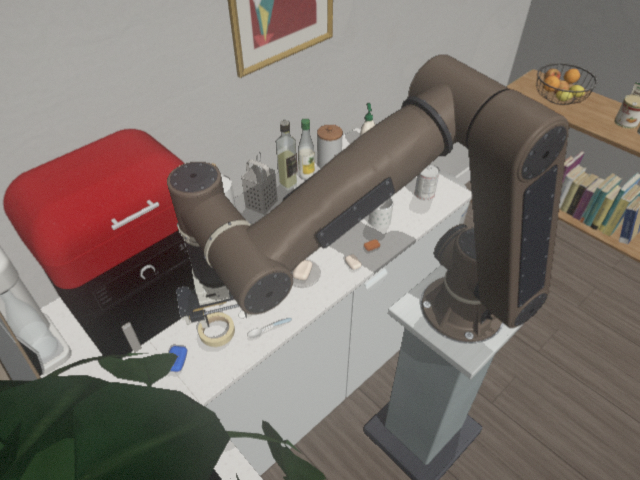

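```bash
cat > h.py <<'E'
import numpy as np, cv2
from scipy.spatial.transform import Rotation as R
from station import *
def ray(m,uv):
    K=np.array([[m['fx'],0,m['cx']],[0,m['fy'],m['cy']],[0,0,1]])
    p=cv2.undistortPoints(np.array(uv,float).reshape(-1,1,2),K,np.array([m['k1'],0,0,0.]))[:,0]
    return R.from_euler('xyz',m['rotation']).apply(np.c_[p,np.ones(len(p))])
def world(m,uv,z):
    d=ray(m,uv); c=np.array(m['xyz']); return c+d*((z-c[2])/d[:,2])[:,None]
def pix(m,P):
    q=R.from_euler('xyz',m['rotation']).inv().apply(np.atleast_2d(P)-m['xyz']); p=q[:,:2]/q[:,2:]
    p=p*(1+m['k1']*(p**2).sum(1))[:,None]
    return p*[m['fx'],m['fy']]+[m['cx'],m['cy']]
E
python3 - <<'E'
from h import *
im=cv2.imread('pics/top0.png')[160:310,270:550]
cv2.imwrite('pics/c.png',cv2.resize(im[:, :270],(800,444),interpolation=cv2.INTER_CUBIC))
m=camera_model('top')
for n,uv,z in [('tile',(301,263),.007),('hex',(338,200),.007),('dish',(402,197),.018),('cork',(472,213),.007),('mug',(428,268),.09),('tin',(516,274),.11),('honey',(404,194),.084),('spice',(341,197),.096),('mill',(488,205),.14),('soap',(300,263),.03),('grip',(140,315),.25)]: print(n,world(m,[uv],z)[0].round(3))
E
```

```text
tile [0.426 0.254 0.007]
hex [0.609 0.15  0.007]
dish [ 0.619 -0.033  0.018]
cork [ 0.578 -0.238  0.007]
mug [ 0.416 -0.093  0.09 ]
tin [ 0.404 -0.324  0.11 ]
honey [ 0.618 -0.028  0.084]
spice [0.605 0.145 0.096]
mill [ 0.584 -0.241  0.14 ]
soap [0.425 0.256 0.03 ]
grip [0.293 0.622 0.25 ]
```

View pics/c.png

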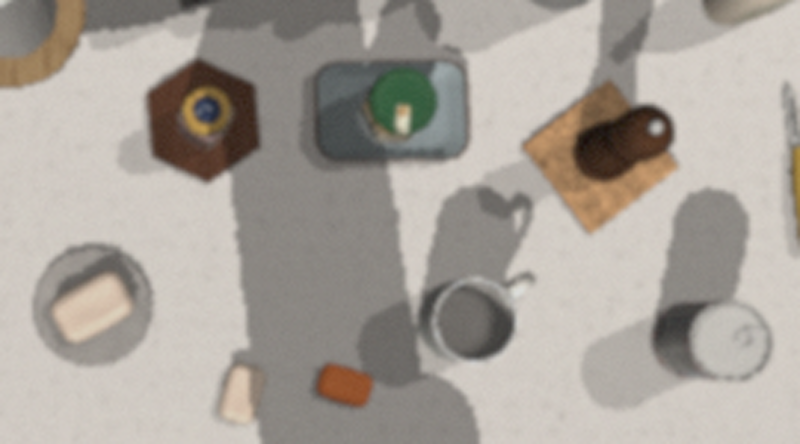

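Run:
```python
from h import *
import station
print([ (k,getattr(station,k)) for k in dir(station) if 'hold' in k.lower() or k.isupper()], [k for k in dir(station) if k[0]!='_'])
m=camera_model('top')
f=lambda P,z:world(m,np.array(P)/2.963+[270,160],z)
for n,uv,z in [('tile',(93,304),.007),('hex',(203,120),.007),('dish',(393,110),.018),('cork',(601,156),.007),('mug',(467,320),.093),('handle',(530,278),.06),('tin',(729,340),.11),('honey',(403,102),.091),('spice',(207,111),.103),('knob',(656,129),.172),('soap',(92,307),.031),('pinkdec',(238,395),.02),('orange',(344,385),.02)]: print(n,f([uv],z)[0].round(3))
for n,a,b,z in [('soap ax',(52,303),(118,272),.031),('dish',(325,110),(465,110),.018),('cork',(612,81),(679,163),.007)]:
  d=np.diff(f([a,b],z),axis=0)[0];print(n,np.linalg.norm(d).round(3),np.degrees(np.arctan2(d[1],d[0])).round(1))
w=camera_model('wrist');s=get_state();print(w,s['eef_pos'])
r=R.from_euler('xyz',s['ee_rot']);print(r.inv().apply(w['xyz']-s['eef_pos']),(r.inv()*R.from_euler('xyz',w['rotation'])).as_matrix().round(2))
```

```text
[('hold_point_z', 0.0188)] ['Unreachable', 'camera_model', 'get_state', 'grab_frame', 'hold_point_z', 'job_done']
tile [0.427 0.253 0.007]
hex [0.608 0.149 0.007]
dish [ 0.619 -0.035  0.018]
cork [ 0.579 -0.24   0.007]
mug [ 0.416 -0.092  0.093]
handle [ 0.457 -0.157  0.06 ]
tin [ 0.402 -0.324  0.11 ]
honey [ 0.616 -0.033  0.091]
spice [0.603 0.148 0.103]
knob [ 0.583 -0.239  0.172]
soap [0.424 0.252 0.031]
pinkdec [0.342 0.112 0.02 ]
orange [0.353 0.011 0.02 ]
soap ax 0.069 -63.9
dish 0.136 -89.1
cork 0.103 -140.8
{'fx': 394.1263017824541, 'fy': 394.1263017824541, 'cx': 311.67441612308363, 'cy': 238.75047788428415, 'k1': 0.011679140305356868, 'xyz': array([0.36801811, 0.56958484, 0.38264436]), 'rotation': array([ 2.84016272e+00, -2.38081779e-04, -2.02650286e+00])} [0.29695106 0.60570692 0.22572361]
[ 0.07973537  0.0013749  -0.15690709] [[ 0.   -0.95 -0.3 ]
 [ 1.    0.   -0.  ]
 [ 0.   -0.3   0.95]]
```

Emit:
apply_moves(
  steps=[
    {"translation": [0.05, -0.1, 0], "rotation": [0, 0, -0.1]},
    {"translation": [0.1, -0.2, 0], "rotation": [0, 0, -0.2]},
    {"translation": [0.15, -0.3, 0], "rotation": [0, 0, -0.3]},
    {"translation": [0.2, -0.4, 0], "rotation": [0, 0, -0.4]},
    {"translation": [0.25, -0.5, 0], "rotation": [0, 0, -0.5]},
    {"translation": [0.3, -0.6, 0], "rotation": [0, 0, -0.6]},
    {"translation": [0.35, -0.7, 0], "rotation": [0, 0, -0.7]},
    {"translation": [0.4, -0.8, 0], "rotation": [0, 0, -0.8]},
    {"translation": [0.45, -0.9, 0], "rotation": [0, 0, -0.9]},
    {"translation": [0.5, -1, 0], "rotation": [0, 0, -1]},
  ],
  jaw=-1,
  newtons=20,
)

```text
t: 0.93
eef_pos: [0.4223, 0.3546, 0.2263]
ee_rot: [3.141, -0.0, -0.982]
force: [1.3, 0.1, 1.0]
width: 0.0875
gripper_force: 0.0
```

Emit:
apply_moves(
  steps=[
    {"translation": [0, -0.1, 0], "rotation": [0, 0, -0.1]},
    {"translation": [0, -0.2, 0], "rotation": [0, 0, -0.2]},
    {"translation": [0, -0.3, 0], "rotation": [0, 0, -0.27]},
    {"translation": [0, -0.4, 0], "rotation": [0, 0, -0.27]},
    {"translation": [0, -0.416, 0], "rotation": [0, 0, -0.27]},
    {"translation": [0, -0.416, 0], "rotation": [0, 0, -0.27]},
    {"translation": [0, -0.416, 0], "rotation": [0, 0, -0.27]},
    {"translation": [0, -0.416, 0], "rotation": [0, 0, -0.27]},
    {"translation": [0, -0.416, 0], "rotation": [0, 0, -0.27]},
    {"translation": [0, -0.416, 0], "rotation": [0, 0, -0.27]},
  ],
)

```text
t: 1.77
eef_pos: [0.4221, 0.2528, 0.2263]
ee_rot: [3.141, -0.0, -1.12]
force: [-0.0, 0.1, -0.2]
width: 0.0879
gripper_force: 0.0
```

Run:
```python
from h import *
s=get_state();w=camera_model('wrist');im=grab_frame('wrist');print(s['t'],s['eef_pos'],s['ee_rot'],s['width'])
for n,P in dict(tile=[.427,.253,.007],soap=[.424,.252,.031]).items():
    p=pix(w,P)[0];print(n,p);cv2.circle(im,tuple(int(v) for v in p),3,(0,255,0) if n=='tile' else (0,0,255),-1)
cv2.imwrite('pics/w1.png',im)
```

```text
1.7667 [0.42206776 0.25278273 0.22629153] [ 3.14110548e+00 -2.29693716e-04 -1.11993690e+00] 0.08790244982965946
tile [305.53547267 200.9265248 ]
soap [308.57944072 206.77726034]
```

View pics/w1.png

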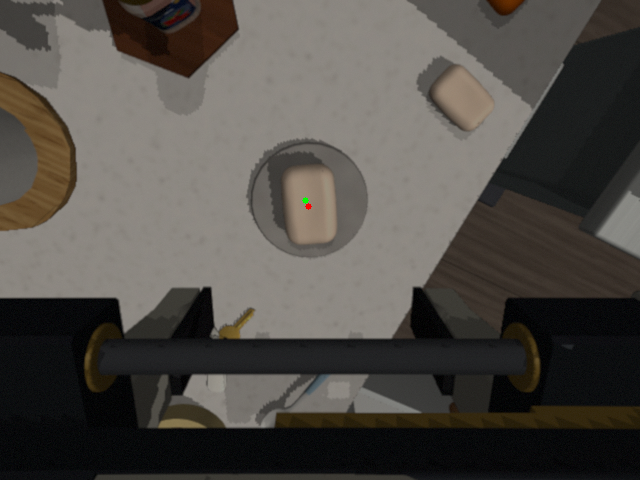

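Emit:
apply_moves(
  steps=[
    {"translation": [0.008, 0, -0.1], "rotation": [0, 0, 0]},
    {"translation": [0.008, 0, -0.2], "rotation": [0, 0, 0]},
    {"translation": [0.008, 0, -0.3], "rotation": [0, 0, 0]},
    {"translation": [0.008, 0, -0.4], "rotation": [0, 0, 0]},
    {"translation": [0.008, 0, -0.5], "rotation": [0, 0, 0]},
    {"translation": [0.008, 0, -0.6], "rotation": [0, 0, 0]},
    {"translation": [0.008, 0, -0.7], "rotation": [0, 0, 0]},
    {"translation": [0.008, 0, -0.78], "rotation": [0, 0, 0]},
    {"translation": [0.008, 0, -0.82], "rotation": [0, 0, 0]},
    {"translation": [0.008, 0, -0.84], "rotation": [0, 0, 0]},
  ],
)

```text
t: 2.65
eef_pos: [0.4234, 0.2516, 0.0146]
ee_rot: [3.139, -0.001, -1.12]
force: [-0.2, -0.1, 0.5]
width: 0.0876
gripper_force: 0.0
```

Emit:
apply_moves(
  steps=[
    {"translation": [0, 0, 0], "rotation": [0, 0, 0]},
    {"translation": [0, 0, 0], "rotation": [0, 0, 0]},
    {"translation": [0, 0, 0], "rotation": [0, 0, 0]},
    {"translation": [0, 0, 0], "rotation": [0, 0, 0]},
    {"translation": [0, 0, 0], "rotation": [0, 0, 0]},
    {"translation": [0, 0, 0], "rotation": [0, 0, 0]},
    {"translation": [0, 0, 0], "rotation": [0, 0, 0]},
    {"translation": [0, 0, 0], "rotation": [0, 0, 0]},
    {"translation": [0, 0, 0], "rotation": [0, 0, 0]},
    {"translation": [0, 0, 0], "rotation": [0, 0, 0]},
  ],
  jaw=1,
)

```text
t: 3.48
eef_pos: [0.4243, 0.2523, 0.0171]
ee_rot: [-3.141, 0.0, -1.121]
force: [-1.4, -0.2, 7.4]
width: 0.0496
gripper_force: 20.0
```

Run:
```python
from h import *
# from the w1 view pose
s=get_state();print(s['eef_pos'],s['width'],s['gripper_force'],s['force'])
w=camera_model('wrist');d=np.array([0.42206776,0.25278273,0.22629153])-s['eef_pos'];w['xyz']=w['xyz']+d
print('tile',world(w,[(309.5,199.5)],.007),'soap',world(w,[(310,204)],.031))
print('hex visible corners',world(w,[(189,77),(238,30),(114,47)],.007))
```

```text
[0.42432305 0.25230979 0.01706511] 0.04961646666746468 19.953133263479685 [-1.42129364 -0.1906072   7.37205811]
tile [[0.42431713 0.25026092 0.007     ]] soap [[0.42410524 0.24929098 0.031     ]]
hex visible corners [[0.56793485 0.1976128  0.007     ]
 [0.54325161 0.14426943 0.007     ]
 [0.63444174 0.20337918 0.007     ]]
```

Emit:
apply_moves(
  steps=[
    {"translation": [0, 0, 0.05], "rotation": [0, 0, 0]},
    {"translation": [0, 0, 0.15], "rotation": [0, 0, 0]},
    {"translation": [0, 0, 0.25], "rotation": [0, 0, 0]},
    {"translation": [0.03, -0.1, 0.3], "rotation": [0, 0, -0.12]},
    {"translation": [0.06, -0.2, 0.3], "rotation": [0, 0, -0.24]},
    {"translation": [0.09, -0.3, 0.3], "rotation": [0, 0, -0.36]},
    {"translation": [0.12, -0.4, 0.3], "rotation": [0, 0, -0.48]},
    {"translation": [0.15, -0.5, 0.3], "rotation": [0, 0, -0.6]},
    {"translation": [0.18, -0.6, 0.3], "rotation": [0, 0, -0.72]},
    {"translation": [0.22, -0.72, 0.3], "rotation": [0, 0, -0.86]},
  ],
)

```text
t: 4.32
eef_pos: [0.479, 0.0711, 0.0916]
ee_rot: [-3.142, 0.0, -1.573]
force: [1.5, 0.7, -0.8]
width: 0.0495
gripper_force: 19.9
```

Emit:
apply_moves(
  steps=[
    {"translation": [0, 0, 0], "rotation": [0, 0, 0]},
    {"translation": [0, 0, -0.1], "rotation": [0, 0, 0]},
    {"translation": [0, 0, -0.18], "rotation": [0, 0, 0]},
    {"translation": [0, 0, -0.25], "rotation": [0, 0, 0]},
    {"translation": [0, 0, -0.28], "rotation": [0, 0, 0]},
    {"translation": [0, 0, -0.3], "rotation": [0, 0, 0]},
    {"translation": [0, 0, -0.31], "rotation": [0, 0, 0]},
    {"translation": [0, 0, -0.32], "rotation": [0, 0, 0]},
    {"translation": [0, 0, -0.324], "rotation": [0, 0, 0]},
    {"translation": [0, 0, -0.324], "rotation": [0, 0, 0]},
  ],
)

```text
t: 5.15
eef_pos: [0.4794, 0.0724, 0.011]
ee_rot: [-3.141, 0.0, -1.571]
force: [1.0, 0.3, -0.6]
width: 0.0499
gripper_force: 19.9
```

Emit:
apply_moves(
  steps=[
    {"translation": [0, 0, 0], "rotation": [0, 0, 0]},
    {"translation": [0, 0, 0], "rotation": [0, 0, 0]},
    {"translation": [0, 0, 0], "rotation": [0, 0, 0]},
    {"translation": [0, 0, 0.02], "rotation": [0, 0, 0]},
    {"translation": [0, 0, 0.1], "rotation": [0, 0, 0]},
    {"translation": [0, 0, 0.2], "rotation": [0, 0, 0]},
    {"translation": [0, 0, 0.32], "rotation": [0, 0, 0]},
    {"translation": [0, 0, 0.46], "rotation": [0, 0, 0]},
    {"translation": [0, 0, 0.6], "rotation": [0, 0, 0]},
    {"translation": [0, 0, 0.72], "rotation": [0, 0, 0]},
  ],
  jaw=-1,
)

```text
t: 5.98
eef_pos: [0.4792, 0.072, 0.1937]
ee_rot: [-3.14, 0.001, -1.571]
force: [1.6, 0.0, -0.3]
width: 0.0876
gripper_force: 0.0
```

Emit:
apply_moves(
  steps=[
    {"translation": [0.1, -0.08, 0], "rotation": [0, 0, 0]},
    {"translation": [0.2, -0.16, 0], "rotation": [0, 0, 0]},
    {"translation": [0.3, -0.24, 0], "rotation": [0, 0, 0]},
    {"translation": [0.4, -0.32, 0], "rotation": [0, 0, 0]},
    {"translation": [0.5, -0.4, 0], "rotation": [0, 0, 0]},
    {"translation": [0.55, -0.42, 0], "rotation": [0, 0, 0]},
    {"translation": [0.55, -0.42, 0], "rotation": [0, 0, 0]},
    {"translation": [0.55, -0.42, 0], "rotation": [0, 0, 0]},
    {"translation": [0.55, -0.42, 0], "rotation": [0, 0, 0]},
    {"translation": [0.55, -0.42, 0], "rotation": [0, 0, 0]},
  ],
)

```text
t: 6.82
eef_pos: [0.6159, -0.0325, 0.191]
ee_rot: [-3.141, 0.0, -1.57]
force: [0.8, 0.6, -0.1]
width: 0.0873
gripper_force: 0.0
```

Run:
```python
from h import *
s=get_state();w=camera_model('wrist');im=grab_frame('wrist');print(s['t'],s['eef_pos'],s['ee_rot'],s['width'])
for n,P in dict(dish=[.619,-.035,.018],honey=[.616,-.033,.091],soap=[.479,.071,.024]).items():
    p=pix(w,P)[0];print(n,p);cv2.circle(im,tuple(int(v) for v in p),3,(0,255,0) if n=='dish' else (0,0,255),-1)
cv2.imwrite('pics/w2.png',im);np.save('w2.npy',w,allow_pickle=True)
```

```text
6.8167 [ 0.61592589 -0.03247609  0.19099421] [-3.14137996e+00  1.72387213e-04 -1.57043494e+00] 0.08730388358986015
dish [306.59377072 211.95978771]
honey [309.66921751 239.71242898]
soap [458.69288609 325.56131807]
```

View pics/w2.png

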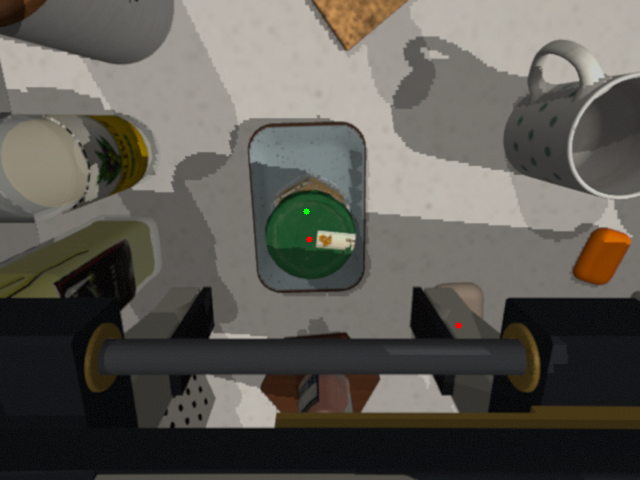

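Run:
```python
import cv2
im=cv2.imread('pics/w2.png')[160:300,235:375]
cv2.imwrite('pics/c2.png',cv2.resize(im,(590,590),interpolation=cv2.INTER_CUBIC))
```

```text
(no output)
```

View pics/c2.png

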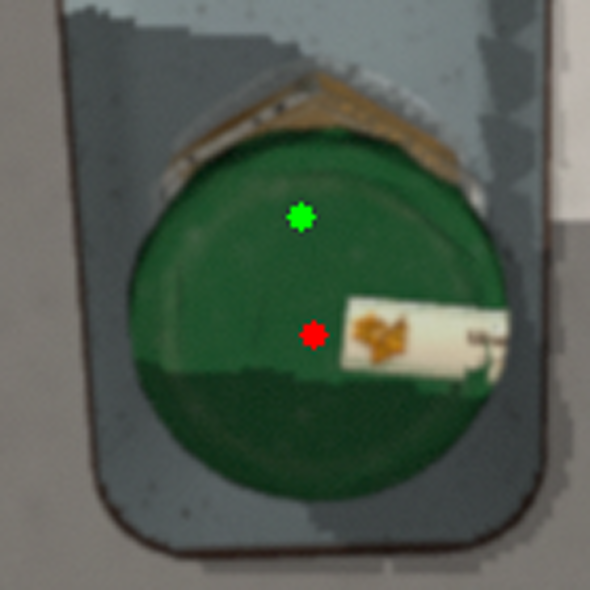

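Emit:
apply_moves(
  steps=[
    {"translation": [0, -0.008, -0.06], "rotation": [0, 0, 0]},
    {"translation": [0, -0.008, -0.12], "rotation": [0, 0, 0]},
    {"translation": [0, -0.008, -0.18], "rotation": [0, 0, 0]},
    {"translation": [0, -0.008, -0.24], "rotation": [0, 0, 0]},
    {"translation": [0, -0.008, -0.3], "rotation": [0, 0, 0]},
    {"translation": [0, -0.008, -0.36], "rotation": [0, 0, 0]},
    {"translation": [0, -0.008, -0.42], "rotation": [0, 0, 0]},
    {"translation": [0, -0.008, -0.48], "rotation": [0, 0, 0]},
    {"translation": [0, -0.008, -0.54], "rotation": [0, 0, 0]},
    {"translation": [0, -0.008, -0.57], "rotation": [0, 0, 0]},
  ],
)

```text
t: 7.7
eef_pos: [0.6154, -0.0344, 0.0468]
ee_rot: [3.14, -0.0, -1.57]
force: [-0.2, -0.1, -0.6]
width: 0.0875
gripper_force: 0.0
```

Emit:
apply_moves(
  steps=[
    {"translation": [0, 0, 0], "rotation": [0, 0, 0]},
    {"translation": [0, 0, 0], "rotation": [0, 0, 0]},
    {"translation": [0, 0, 0], "rotation": [0, 0, 0]},
    {"translation": [0, 0, 0], "rotation": [0, 0, 0]},
    {"translation": [0, 0, 0], "rotation": [0, 0, 0]},
    {"translation": [0, 0, 0], "rotation": [0, 0, 0]},
    {"translation": [0, 0, 0], "rotation": [0, 0, 0]},
    {"translation": [0, 0, 0], "rotation": [0, 0, 0]},
    {"translation": [0, 0, 0], "rotation": [0, 0, 0]},
    {"translation": [0, 0, 0], "rotation": [0, 0, 0]},
  ],
  jaw=1,
  newtons=30,
)

```text
t: 8.53
eef_pos: [0.6174, -0.0348, 0.0491]
ee_rot: [-3.14, 0.0, -1.571]
force: [-0.1, 2.2, 5.7]
width: 0.0623
gripper_force: 30.0
```

Emit:
apply_moves(
  steps=[
    {"translation": [0, 0, 0.05], "rotation": [0, 0, 0]},
    {"translation": [0, 0, 0.15], "rotation": [0, 0, 0]},
    {"translation": [0, 0, 0.27], "rotation": [0, 0, 0]},
    {"translation": [0, 0, 0.37], "rotation": [0, 0, 0]},
    {"translation": [-0.06, 0.08, 0.4], "rotation": [0, 0, 0]},
    {"translation": [-0.13, 0.18, 0.4], "rotation": [0, 0, 0]},
    {"translation": [-0.2, 0.29, 0.4], "rotation": [0, 0, 0]},
    {"translation": [-0.27, 0.4, 0.4], "rotation": [0, 0, 0]},
    {"translation": [-0.34, 0.5, 0.4], "rotation": [0, 0, 0]},
    {"translation": [-0.4, 0.6, 0.4], "rotation": [0, 0, 0]},
  ],
)

```text
t: 9.37
eef_pos: [0.5147, 0.1157, 0.1476]
ee_rot: [3.14, -0.0, -1.572]
force: [-0.4, -0.0, -3.2]
width: 0.062
gripper_force: 30.0
```

Emit:
apply_moves(
  steps=[
    {"translation": [-0.07, 0.1, 0], "rotation": [0, 0, 0]},
    {"translation": [-0.14, 0.2, 0], "rotation": [0, 0, 0]},
    {"translation": [-0.21, 0.3, 0], "rotation": [0, 0, 0]},
    {"translation": [-0.27, 0.4, 0], "rotation": [0, 0, 0]},
    {"translation": [-0.32, 0.48, 0], "rotation": [0, 0, 0]},
    {"translation": [-0.36, 0.53, 0], "rotation": [0, 0, 0]},
    {"translation": [-0.368, 0.544, 0], "rotation": [0, 0, 0]},
    {"translation": [-0.368, 0.544, -0.05], "rotation": [0, 0, 0]},
    {"translation": [-0.368, 0.544, -0.13], "rotation": [0, 0, 0]},
    {"translation": [-0.368, 0.544, -0.2], "rotation": [0, 0, 0]},
  ],
)

```text
t: 10.2
eef_pos: [0.4245, 0.2508, 0.0974]
ee_rot: [-3.142, 0.001, -1.571]
force: [0.2, 0.0, -3.8]
width: 0.0624
gripper_force: 30.0
```

Emit:
apply_moves(
  steps=[
    {"translation": [0, 0, -0.04], "rotation": [0, 0, 0]},
    {"translation": [0, 0, -0.08], "rotation": [0, 0, 0]},
    {"translation": [0, 0, -0.11], "rotation": [0, 0, 0]},
    {"translation": [0, 0, -0.14], "rotation": [0, 0, 0]},
    {"translation": [0, 0, -0.16], "rotation": [0, 0, 0]},
    {"translation": [0, 0, -0.175], "rotation": [0, 0, 0]},
    {"translation": [0, 0, -0.185], "rotation": [0, 0, 0]},
    {"translation": [0, 0, -0.192], "rotation": [0, 0, 0]},
    {"translation": [0, 0, -0.195], "rotation": [0, 0, 0]},
    {"translation": [0, 0, -0.195], "rotation": [0, 0, 0]},
  ],
)

```text
t: 11.03
eef_pos: [0.4248, 0.2512, 0.0495]
ee_rot: [-3.141, 0.0, -1.571]
force: [-1.0, -0.2, -3.0]
width: 0.0621
gripper_force: 30.0
```

Emit:
apply_moves(
  steps=[
    {"translation": [0, 0, 0], "rotation": [0, 0, 0]},
    {"translation": [0, 0, 0], "rotation": [0, 0, 0]},
    {"translation": [0, 0, 0], "rotation": [0, 0, 0]},
    {"translation": [0, 0, 0.02], "rotation": [0, 0, 0]},
    {"translation": [0, 0, 0.08], "rotation": [0, 0, 0]},
    {"translation": [0, 0, 0.15], "rotation": [0, 0, 0]},
    {"translation": [0, 0, 0.23], "rotation": [0, 0, 0]},
    {"translation": [0, 0, 0.31], "rotation": [0, 0, 0]},
    {"translation": [0, 0, 0.38], "rotation": [0, 0, 0]},
    {"translation": [0, 0, 0.4], "rotation": [0, 0, 0]},
  ],
  jaw=-1,
)

```text
t: 11.87
eef_pos: [0.4258, 0.2522, 0.1527]
ee_rot: [-3.138, 0.003, -1.57]
force: [1.0, 0.8, 0.5]
width: 0.0878
gripper_force: 0.0
```

Emit:
apply_moves(
  steps=[
    {"translation": [0.03, -0.1, 0], "rotation": [0, 0, 0]},
    {"translation": [0.06, -0.2, 0], "rotation": [0, 0, 0]},
    {"translation": [0.09, -0.3, 0], "rotation": [0, 0, 0]},
    {"translation": [0.12, -0.4, 0], "rotation": [0, 0, 0]},
    {"translation": [0.15, -0.5, 0], "rotation": [0, 0, 0]},
    {"translation": [0.18, -0.6, 0], "rotation": [0, 0, 0]},
    {"translation": [0.21, -0.69, 0], "rotation": [0, 0, 0]},
    {"translation": [0.218, -0.715, -0.05], "rotation": [0, 0, 0]},
    {"translation": [0.218, -0.715, -0.12], "rotation": [0, 0, 0]},
    {"translation": [0.218, -0.715, -0.2], "rotation": [0, 0, 0]},
  ],
)

```text
t: 12.7
eef_pos: [0.4798, 0.0718, 0.0995]
ee_rot: [-3.14, 0.001, -1.573]
force: [0.6, 0.2, -0.3]
width: 0.0873
gripper_force: 0.0
```

Emit:
apply_moves(
  steps=[
    {"translation": [0, 0, -0.06], "rotation": [0, 0, 0]},
    {"translation": [0, 0, -0.12], "rotation": [0, 0, 0]},
    {"translation": [0, 0, -0.18], "rotation": [0, 0, 0]},
    {"translation": [0, 0, -0.24], "rotation": [0, 0, 0]},
    {"translation": [0, 0, -0.29], "rotation": [0, 0, 0]},
    {"translation": [0, 0, -0.32], "rotation": [0, 0, 0]},
    {"translation": [0, 0, -0.34], "rotation": [0, 0, 0]},
    {"translation": [0, 0, -0.35], "rotation": [0, 0, 0]},
    {"translation": [0, 0, -0.352], "rotation": [0, 0, 0]},
    {"translation": [0, 0, -0.352], "rotation": [0, 0, 0]},
  ],
)

```text
t: 13.53
eef_pos: [0.4794, 0.0725, 0.0117]
ee_rot: [-3.141, 0.0, -1.571]
force: [0.2, 0.1, -0.5]
width: 0.0873
gripper_force: 0.0
```

Emit:
apply_moves(
  steps=[
    {"translation": [0, 0, 0], "rotation": [0, 0, 0]},
    {"translation": [0, 0, 0], "rotation": [0, 0, 0]},
    {"translation": [0, 0, 0], "rotation": [0, 0, 0]},
    {"translation": [0, 0, 0], "rotation": [0, 0, 0]},
    {"translation": [0, 0, 0], "rotation": [0, 0, 0]},
    {"translation": [0, 0, 0], "rotation": [0, 0, 0]},
    {"translation": [0, 0, 0], "rotation": [0, 0, 0]},
    {"translation": [0, 0, 0], "rotation": [0, 0, 0]},
    {"translation": [0, 0, 0], "rotation": [0, 0, 0]},
    {"translation": [0, 0, 0], "rotation": [0, 0, 0]},
  ],
  jaw=1,
  newtons=20,
)

```text
t: 14.37
eef_pos: [0.4791, 0.0723, 0.0114]
ee_rot: [-3.142, 0.0, -1.571]
force: [-0.4, -0.6, 2.5]
width: 0.0495
gripper_force: 20.0
```

Emit:
apply_moves(
  steps=[
    {"translation": [0, 0, 0.05], "rotation": [0, 0, 0]},
    {"translation": [0, 0, 0.15], "rotation": [0, 0, 0]},
    {"translation": [0, 0, 0.25], "rotation": [0, 0, 0]},
    {"translation": [0.08, -0.06, 0.32], "rotation": [0, 0, 0]},
    {"translation": [0.17, -0.13, 0.32], "rotation": [0, 0, 0]},
    {"translation": [0.26, -0.2, 0.32], "rotation": [0, 0, 0]},
    {"translation": [0.35, -0.27, 0.32], "rotation": [0, 0, 0]},
    {"translation": [0.44, -0.34, 0.32], "rotation": [0, 0, 0]},
    {"translation": [0.52, -0.4, 0.32], "rotation": [0, 0, 0]},
    {"translation": [0.56, -0.43, 0.32], "rotation": [0, 0, 0]},
  ],
)

```text
t: 15.2
eef_pos: [0.6209, -0.037, 0.0907]
ee_rot: [3.141, -0.0, -1.572]
force: [0.2, 1.3, 1.0]
width: 0.0498
gripper_force: 20.0
```

Emit:
apply_moves(
  steps=[
    {"translation": [0, 0, 0], "rotation": [0, 0, 0]},
    {"translation": [0, 0, -0.06], "rotation": [0, 0, 0]},
    {"translation": [0, 0, -0.12], "rotation": [0, 0, 0]},
    {"translation": [0, 0, -0.18], "rotation": [0, 0, 0]},
    {"translation": [0, 0, -0.23], "rotation": [0, 0, 0]},
    {"translation": [0, 0, -0.26], "rotation": [0, 0, 0]},
    {"translation": [0, 0, -0.275], "rotation": [0, 0, 0]},
    {"translation": [0, 0, -0.282], "rotation": [0, 0, 0]},
    {"translation": [0, 0, -0.284], "rotation": [0, 0, 0]},
    {"translation": [0, 0, -0.284], "rotation": [0, 0, 0]},
  ],
)

```text
t: 16.03
eef_pos: [0.6194, -0.035, 0.0209]
ee_rot: [-3.141, 0.0, -1.571]
force: [0.6, 0.4, -0.9]
width: 0.0493
gripper_force: 20.0
```

Emit:
apply_moves(
  steps=[
    {"translation": [0, 0, 0], "rotation": [0, 0, 0]},
    {"translation": [0, 0, 0], "rotation": [0, 0, 0]},
    {"translation": [0, 0, 0], "rotation": [0, 0, 0]},
    {"translation": [0, 0, 0], "rotation": [0, 0, 0]},
    {"translation": [0, 0, 0.04], "rotation": [0, 0, 0]},
    {"translation": [0, 0, 0.12], "rotation": [0, 0, 0]},
    {"translation": [0, 0, 0.24], "rotation": [0, 0, 0]},
    {"translation": [0, 0, 0.38], "rotation": [0, 0, 0]},
    {"translation": [0, 0, 0.52], "rotation": [0, 0, 0]},
    {"translation": [0, 0, 0.66], "rotation": [0, 0, 0]},
  ],
  jaw=-1,
)

```text
t: 16.87
eef_pos: [0.6188, -0.0353, 0.188]
ee_rot: [-3.141, -0.0, -1.571]
force: [0.2, -0.5, 0.1]
width: 0.0879
gripper_force: 0.0
```

Run:
```python
from h import *
s=get_state();w=camera_model('wrist');im=grab_frame('wrist');print(s['t'],s['eef_pos'],s['ee_rot'],s['width'])
cv2.imwrite('pics/w3.png',im);np.save('w3.npy',w,allow_pickle=True)
```

```text
16.8667 [ 0.61881566 -0.03534305  0.18796608] [-3.14108512e+00 -3.53580936e-05 -1.57096381e+00] 0.08791566470719286
```

View pics/w3.png

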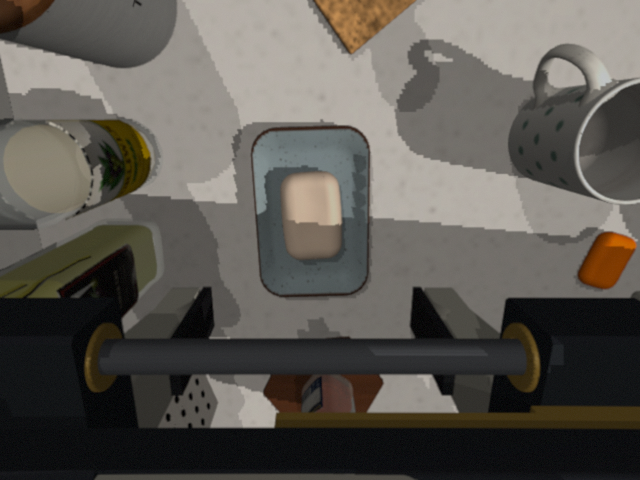

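Emit:
apply_moves(
  steps=[
    {"translation": [-0.006, 0.08, 0.1], "rotation": [0, 0, -0.1]},
    {"translation": [-0.012, 0.16, 0.15], "rotation": [0, 0, -0.2]},
    {"translation": [-0.018, 0.24, 0.15], "rotation": [0, 0, -0.3]},
    {"translation": [-0.024, 0.32, 0.15], "rotation": [0, 0, -0.4]},
    {"translation": [-0.03, 0.4, 0.15], "rotation": [0, 0, -0.5]},
    {"translation": [-0.036, 0.48, 0.15], "rotation": [0, 0, -0.6]},
    {"translation": [-0.042, 0.56, 0.15], "rotation": [0, 0, -0.7]},
    {"translation": [-0.05, 0.64, 0.15], "rotation": [0, 0, -0.8]},
    {"translation": [-0.055, 0.7, 0.15], "rotation": [0, 0, -0.9]},
    {"translation": [-0.055, 0.733, 0.15], "rotation": [0, 0, -1]},
  ],
)

```text
t: 17.75
eef_pos: [0.6051, 0.1497, 0.2235]
ee_rot: [-3.141, 0.001, -2.096]
force: [1.0, 0.5, -0.0]
width: 0.0874
gripper_force: 0.0
```

Emit:
apply_moves(
  steps=[
    {"translation": [0, 0, 0], "rotation": [0, 0, -0.12]},
    {"translation": [0, 0, 0], "rotation": [0, 0, -0.24]},
    {"translation": [0, 0, 0], "rotation": [0, 0, -0.36]},
    {"translation": [0, 0, 0], "rotation": [0, 0, -0.48]},
    {"translation": [0, 0, 0], "rotation": [0, 0, -0.6]},
    {"translation": [0, 0, 0], "rotation": [0, 0, -0.72]},
    {"translation": [0, 0, 0], "rotation": [0, 0, -0.84]},
    {"translation": [0, 0, 0], "rotation": [0, 0, -1]},
    {"translation": [0, 0, 0], "rotation": [0, 0, -1]},
    {"translation": [0, 0, 0], "rotation": [0, 0, -1]},
  ],
)

```text
t: 18.58
eef_pos: [0.6053, 0.148, 0.2233]
ee_rot: [-3.142, 0.001, -2.616]
force: [0.3, 0.1, 0.7]
width: 0.0877
gripper_force: 0.0
```

Run:
```python
from h import *
s=get_state();w=camera_model('wrist');im=grab_frame('wrist');print(s['t'],s['eef_pos'],s['ee_rot'],s['width'])
for n,P in dict(hex=[.608,.149,.007],sp=[.603,.148,.103]).items():
    p=pix(w,P)[0];print(n,p)
cv2.imwrite('pics/w4.png',im);np.save('w4.npy',w,allow_pickle=True)
```

```text
18.5833 [0.60534436 0.1479914  0.22332764] [-3.14155044e+00  5.27115551e-04 -2.61582610e+00] 0.08774251896147757
hex [310.83420557 207.80966407]
sp [312.97369238 230.54737116]
```

View pics/w4.png

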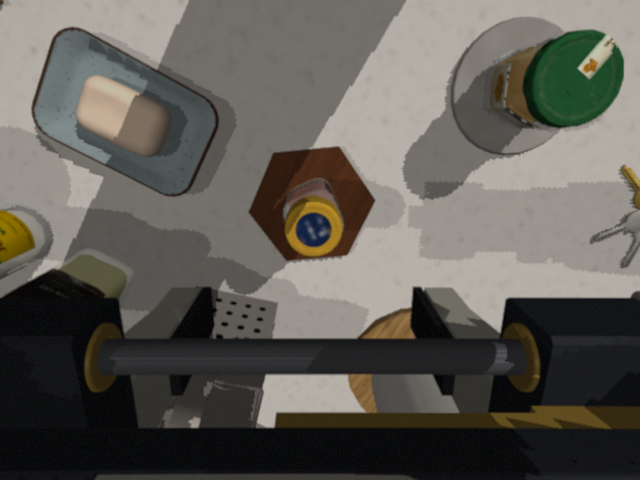

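Run:
```python
from h import *
w=np.load('w4.npy',allow_pickle=True).item()
print('spice',world(w,[(315,229)],.103),'hex',world(w,[(312,204)],.007))
for z in(0,.1,.2):print(z,world(w,[(213,293),(278,303)],z).round(3).tolist())
```

```text
spice [[0.6012394  0.14868941 0.103     ]] hex [[0.60418343 0.1480884  0.007     ]]
0 [[0.741, 0.107, 0.0], [0.716, 0.172, 0.0]]
0.1 [[0.686, 0.107, 0.1], [0.669, 0.154, 0.1]]
0.2 [[0.632, 0.107, 0.2], [0.621, 0.137, 0.2]]
```

Emit:
apply_moves(
  steps=[
    {"translation": [-0.012, 0, -0.08], "rotation": [0, 0, 0]},
    {"translation": [-0.012, 0, -0.16], "rotation": [0, 0, 0]},
    {"translation": [-0.012, 0, -0.24], "rotation": [0, 0, 0]},
    {"translation": [-0.012, 0, -0.32], "rotation": [0, 0, 0]},
    {"translation": [-0.012, 0, -0.4], "rotation": [0, 0, 0]},
    {"translation": [-0.012, 0, -0.48], "rotation": [0, 0, 0]},
    {"translation": [-0.012, 0, -0.56], "rotation": [0, 0, 0]},
    {"translation": [-0.012, 0, -0.63], "rotation": [0, 0, 0]},
    {"translation": [-0.012, 0, -0.68], "rotation": [0, 0, 0]},
    {"translation": [-0.012, 0, -0.7], "rotation": [0, 0, 0]},
  ],
)

```text
t: 19.47
eef_pos: [0.6013, 0.1475, 0.0458]
ee_rot: [3.141, -0.003, -2.616]
force: [-0.8, -1.3, -0.4]
width: 0.0876
gripper_force: 0.0
```

Emit:
apply_moves(
  steps=[
    {"translation": [0, 0, 0], "rotation": [0, 0, 0]},
    {"translation": [0, 0, 0], "rotation": [0, 0, 0]},
    {"translation": [0, 0, 0], "rotation": [0, 0, 0]},
    {"translation": [0, 0, 0], "rotation": [0, 0, 0]},
    {"translation": [0, 0, 0], "rotation": [0, 0, 0]},
    {"translation": [0, 0, 0], "rotation": [0, 0, 0]},
    {"translation": [0, 0, 0], "rotation": [0, 0, 0]},
    {"translation": [0, 0, 0], "rotation": [0, 0, 0]},
    {"translation": [0, 0, 0], "rotation": [0, 0, 0]},
    {"translation": [0, 0, 0], "rotation": [0, 0, 0]},
  ],
  jaw=1,
  newtons=20,
)

```text
t: 20.3
eef_pos: [0.6026, 0.1481, 0.0483]
ee_rot: [-3.141, 0.001, -2.618]
force: [-0.8, 0.0, 4.5]
width: 0.0481
gripper_force: 20.0
```

Emit:
apply_moves(
  steps=[
    {"translation": [0, 0, 0], "rotation": [0, 0, 0]},
    {"translation": [0, 0, 0], "rotation": [0, 0, 0]},
    {"translation": [0, 0, 0], "rotation": [0, 0, 0]},
    {"translation": [0, 0, 0], "rotation": [0, 0, 0]},
    {"translation": [0, 0, 0], "rotation": [0, 0, 0]},
    {"translation": [0, 0, 0.02], "rotation": [0, 0, 0]},
    {"translation": [0, 0, 0.04], "rotation": [0, 0, 0]},
    {"translation": [0, 0, 0.06], "rotation": [0, 0, 0]},
    {"translation": [0, 0, 0.08], "rotation": [0, 0, 0]},
    {"translation": [0, 0, 0.1], "rotation": [0, 0, 0]},
  ],
)

```text
t: 21.13
eef_pos: [0.6024, 0.1481, 0.0733]
ee_rot: [3.142, 0.0, -2.618]
force: [0.3, -1.1, -0.5]
width: 0.0482
gripper_force: 20.0
```

Run:
```python
from h import *
s=get_state();w=camera_model('wrist');im=grab_frame('wrist');print(s['t'],s['eef_pos'],s['ee_rot'],s['width'],s['force'])
cv2.imwrite('pics/w5.png',im)
```

```text
21.1333 [0.60235829 0.14805602 0.07332374] [ 3.14155423e+00  1.55233886e-05 -2.61829670e+00] 0.048169730999829144 [ 0.33625751 -1.07944255 -0.478435  ]
```

View pics/w5.png

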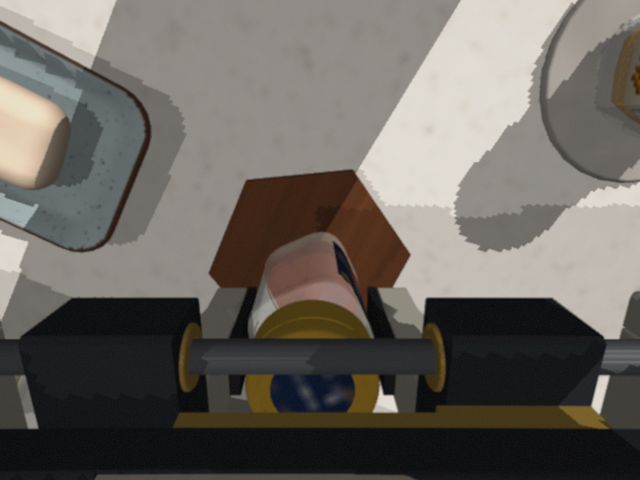

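Run:
```python
from h import *
w=camera_model('wrist');s=get_state()
x,y,_=s['eef_pos'];r=R.from_euler('xyz',s['ee_rot']).as_matrix()
for zb in (.030,.034):
  t=np.linspace(0,2*np.pi,60)
  for z in(zb,zb+.06,zb+.096):
    P=np.c_[x+.022*np.cos(t),y+.022*np.sin(t),0*t+z]; p=pix(w,P);print(zb,z,p.min(0).round(),p.max(0).round())
# pads
for k in(-1,1): print(pix(w,s['eef_pos']+k*r[:,1]*s['width']/2-r[:,2]*.0188))
```

```text
0.03 0.03 [271. 234.] [351. 308.]
0.03 0.09 [257. 278.] [366. 375.]
0.03 0.126 [242. 326.] [381. 443.]
0.034 0.034 [271. 236.] [352. 312.]
0.034 0.094 [256. 283.] [367. 381.]
0.034 0.13 [240. 333.] [383. 453.]
[[250.78260427 332.97576777]]
[[372.24152932 332.91555345]]
```

Emit:
apply_moves(
  steps=[
    {"translation": [-0.04, -0.02, 0.05], "rotation": [0, 0, 0]},
    {"translation": [-0.1, -0.05, 0.1], "rotation": [0, 0, 0]},
    {"translation": [-0.17, -0.08, 0.1], "rotation": [0, 0, 0]},
    {"translation": [-0.24, -0.11, 0.1], "rotation": [0, 0, 0]},
    {"translation": [-0.31, -0.14, 0.1], "rotation": [0, 0, 0]},
    {"translation": [-0.38, -0.18, 0.1], "rotation": [0, 0, 0]},
    {"translation": [-0.44, -0.21, 0.1], "rotation": [0, 0, 0]},
    {"translation": [-0.48, -0.23, 0.08], "rotation": [0, 0, 0]},
    {"translation": [-0.49, -0.232, 0.04], "rotation": [0, 0, 0]},
    {"translation": [-0.49, -0.232, 0], "rotation": [0, 0, 0]},
  ],
)

```text
t: 22.02
eef_pos: [0.4794, 0.0899, 0.0734]
ee_rot: [3.141, 0.002, -2.618]
force: [-0.1, 0.3, -1.2]
width: 0.0484
gripper_force: 20.0
```

Emit:
apply_moves(
  steps=[
    {"translation": [0, 0, -0.03], "rotation": [0, 0, 0]},
    {"translation": [0, 0, -0.06], "rotation": [0, 0, 0]},
    {"translation": [0, 0, -0.08], "rotation": [0, 0, 0]},
    {"translation": [0, 0, -0.1], "rotation": [0, 0, 0]},
    {"translation": [0, 0, -0.115], "rotation": [0, 0, 0]},
    {"translation": [0, 0, -0.122], "rotation": [0, 0, 0]},
    {"translation": [0, 0, -0.126], "rotation": [0, 0, 0]},
    {"translation": [0, 0, -0.128], "rotation": [0, 0, 0]},
    {"translation": [0, 0, -0.128], "rotation": [0, 0, 0]},
    {"translation": [0, 0, -0.128], "rotation": [0, 0, 0]},
  ],
)

```text
t: 22.85
eef_pos: [0.48, 0.09, 0.0412]
ee_rot: [-3.141, 0.0, -2.618]
force: [-2.0, -1.2, 4.3]
width: 0.0482
gripper_force: 20.0
```

Emit:
apply_moves(
  steps=[
    {"translation": [0, 0, 0], "rotation": [0, 0, 0]},
    {"translation": [0, 0, 0], "rotation": [0, 0, 0]},
    {"translation": [0, 0, 0], "rotation": [0, 0, 0]},
    {"translation": [0, 0, 0], "rotation": [0, 0, 0]},
    {"translation": [0, 0, 0], "rotation": [0, 0, 0]},
    {"translation": [0, 0, 0.05], "rotation": [0, 0, 0]},
    {"translation": [0, 0, 0.15], "rotation": [0, 0, 0]},
    {"translation": [0, 0, 0.3], "rotation": [0, 0, 0]},
    {"translation": [0, 0, 0.45], "rotation": [0, 0, 0]},
    {"translation": [0, 0, 0.6], "rotation": [0, 0, 0]},
  ],
  jaw=-1,
)

```text
t: 23.68
eef_pos: [0.4794, 0.0898, 0.1924]
ee_rot: [-3.142, -0.001, -2.618]
force: [0.8, 0.7, -0.1]
width: 0.0877
gripper_force: 0.0
```

Emit:
apply_moves(
  steps=[
    {"translation": [0, 0, 0.1], "rotation": [0, 0, 0]},
    {"translation": [0.02, -0.06, 0.2], "rotation": [0, 0, 0]},
    {"translation": [0.05, -0.14, 0.28], "rotation": [0, 0, 0]},
    {"translation": [0.08, -0.24, 0.28], "rotation": [0, 0, 0]},
    {"translation": [0.11, -0.34, 0.28], "rotation": [0, 0, 0]},
    {"translation": [0.14, -0.44, 0.28], "rotation": [0, 0, 0]},
    {"translation": [0.17, -0.54, 0.28], "rotation": [0, 0, 0]},
    {"translation": [0.2, -0.64, 0.28], "rotation": [0, 0, 0]},
    {"translation": [0.23, -0.74, 0.28], "rotation": [0, 0, 0]},
    {"translation": [0.26, -0.84, 0.28], "rotation": [0, 0, 0]},
  ],
)

```text
t: 24.52
eef_pos: [0.545, -0.1212, 0.2607]
ee_rot: [3.141, 0.0, -2.618]
force: [0.4, 0.4, 1.1]
width: 0.088
gripper_force: 0.0
```

Emit:
apply_moves(
  steps=[
    {"translation": [0.03, -0.1, 0], "rotation": [0, 0, 0]},
    {"translation": [0.06, -0.2, 0], "rotation": [0, 0, 0]},
    {"translation": [0.09, -0.3, 0], "rotation": [0, 0, 0]},
    {"translation": [0.12, -0.4, 0], "rotation": [0, 0, 0]},
    {"translation": [0.14, -0.46, 0], "rotation": [0, 0, 0]},
    {"translation": [0.154, -0.476, 0], "rotation": [0, 0, 0]},
    {"translation": [0.154, -0.476, 0], "rotation": [0, 0, 0]},
    {"translation": [0.154, -0.476, 0], "rotation": [0, 0, 0]},
    {"translation": [0.154, -0.476, 0], "rotation": [0, 0, 0]},
    {"translation": [0.154, -0.476, 0], "rotation": [0, 0, 0]},
  ],
)

```text
t: 25.35
eef_pos: [0.5833, -0.238, 0.2611]
ee_rot: [-3.141, 0.0, -2.617]
force: [0.1, -0.3, 0.6]
width: 0.0877
gripper_force: 0.0
```

Run:
```python
from h import *
s=get_state();w=camera_model('wrist');im=grab_frame('wrist');print(s['t'],s['eef_pos'],s['ee_rot'],s['width'])
for n,P in dict(cork=[.579,-.24,.007],knob=[.583,-.239,.172],foot=[.583,-.239,.007]).items():
    p=pix(w,P)[0];print(n,p);cv2.circle(im,tuple(int(v) for v in p),2,(0,255,0),-1)
cv2.imwrite('pics/w6.png',im);np.save('w6.npy',w,allow_pickle=True)
cv2.imwrite('pics/top1.png',grab_frame('top'))
```

```text
25.35 [ 0.58327725 -0.23795252  0.26112274] [-3.14147786e+00  3.88787080e-04 -2.61719254e+00] 0.08771681724227526
cork [311.66154765 192.83425986]
knob [310.21017486 245.53962137]
foot [310.58469624 196.54544118]
```

View pics/w6.png

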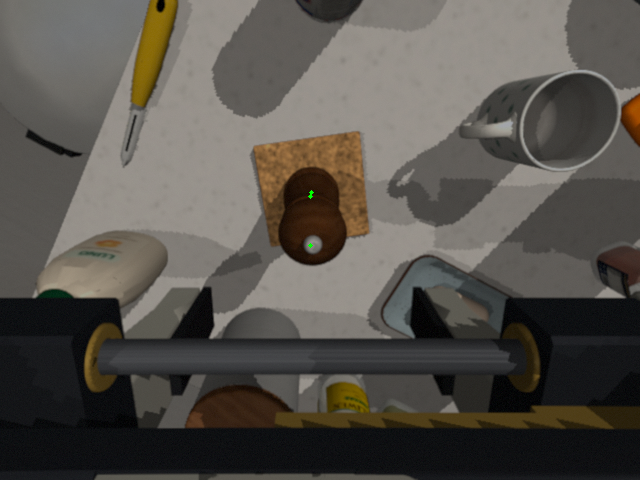

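Emit:
apply_moves(
  steps=[
    {"translation": [-0.004, 0, -0.06], "rotation": [0, 0, 0]},
    {"translation": [-0.004, 0, -0.12], "rotation": [0, 0, 0]},
    {"translation": [-0.004, 0, -0.18], "rotation": [0, 0, 0]},
    {"translation": [-0.004, 0, -0.24], "rotation": [0, 0, 0]},
    {"translation": [-0.004, 0, -0.3], "rotation": [0, 0, 0]},
    {"translation": [-0.004, 0, -0.36], "rotation": [0, 0, 0]},
    {"translation": [-0.004, 0, -0.42], "rotation": [0, 0, 0]},
    {"translation": [-0.004, 0, -0.48], "rotation": [0, 0, 0]},
    {"translation": [-0.004, 0, -0.52], "rotation": [0, 0, 0]},
    {"translation": [-0.004, 0, -0.532], "rotation": [0, 0, 0]},
  ],
)

```text
t: 26.28
eef_pos: [0.5815, -0.2383, 0.1262]
ee_rot: [3.14, -0.002, -2.618]
force: [-0.2, 0.2, 0.6]
width: 0.0876
gripper_force: 0.0
```

Emit:
apply_moves(
  steps=[
    {"translation": [0, 0, 0], "rotation": [0, 0, 0]},
    {"translation": [0, 0, 0], "rotation": [0, 0, 0]},
    {"translation": [0, 0, 0], "rotation": [0, 0, 0]},
    {"translation": [0, 0, 0], "rotation": [0, 0, 0]},
    {"translation": [0, 0, 0], "rotation": [0, 0, 0]},
    {"translation": [0, 0, 0], "rotation": [0, 0, 0]},
    {"translation": [0, 0, 0], "rotation": [0, 0, 0]},
    {"translation": [0, 0, 0], "rotation": [0, 0, 0]},
    {"translation": [0, 0, 0], "rotation": [0, 0, 0]},
    {"translation": [0, 0, 0], "rotation": [0, 0, 0]},
  ],
  jaw=1,
  newtons=25,
)

```text
t: 27.12
eef_pos: [0.5826, -0.2389, 0.1282]
ee_rot: [-3.141, 0.0, -2.618]
force: [-0.4, 1.6, 3.4]
width: 0.0468
gripper_force: 25.0
```

Emit:
apply_moves(
  steps=[
    {"translation": [0, 0, 0.05], "rotation": [0, 0, 0]},
    {"translation": [0, 0, 0.15], "rotation": [0, 0, 0]},
    {"translation": [0, 0, 0.25], "rotation": [0, 0, 0]},
    {"translation": [0.005, 0.04, 0.28], "rotation": [0, 0, 0]},
    {"translation": [0.01, 0.1, 0.28], "rotation": [0, 0, 0]},
    {"translation": [0.015, 0.18, 0.28], "rotation": [0, 0, 0]},
    {"translation": [0.02, 0.26, 0.28], "rotation": [0, 0, 0]},
    {"translation": [0.025, 0.35, 0.28], "rotation": [0, 0, 0]},
    {"translation": [0.03, 0.44, 0.28], "rotation": [0, 0, 0]},
    {"translation": [0.035, 0.53, 0.28], "rotation": [0, 0, 0]},
  ],
)

```text
t: 27.95
eef_pos: [0.5905, -0.1051, 0.1967]
ee_rot: [3.141, -0.001, -2.619]
force: [-0.4, -0.6, -1.8]
width: 0.0469
gripper_force: 25.0
```

Emit:
apply_moves(
  steps=[
    {"translation": [0.005, 0.09, 0], "rotation": [0, 0, 0]},
    {"translation": [0.01, 0.18, 0], "rotation": [0, 0, 0]},
    {"translation": [0.015, 0.28, 0], "rotation": [0, 0, 0]},
    {"translation": [0.02, 0.38, 0], "rotation": [0, 0, 0]},
    {"translation": [0.025, 0.48, 0], "rotation": [0, 0, 0]},
    {"translation": [0.03, 0.58, 0], "rotation": [0, 0, 0]},
    {"translation": [0.035, 0.68, 0], "rotation": [0, 0, 0]},
    {"translation": [0.04, 0.78, 0], "rotation": [0, 0, 0]},
    {"translation": [0.045, 0.87, 0], "rotation": [0, 0, 0]},
    {"translation": [0.05, 0.94, 0], "rotation": [0, 0, 0]},
  ],
)

```text
t: 28.78
eef_pos: [0.6029, 0.1305, 0.1967]
ee_rot: [3.141, -0.001, -2.618]
force: [0.2, 0.3, -3.4]
width: 0.0472
gripper_force: 25.0
```

Emit:
apply_moves(
  steps=[
    {"translation": [0.005, 0.05, 0], "rotation": [0, 0, 0]},
    {"translation": [0.007, 0.08, 0], "rotation": [0, 0, 0]},
    {"translation": [0.007, 0.08, -0.04], "rotation": [0, 0, 0]},
    {"translation": [0.007, 0.08, -0.09], "rotation": [0, 0, 0]},
    {"translation": [0.007, 0.08, -0.14], "rotation": [0, 0, 0]},
    {"translation": [0.007, 0.08, -0.19], "rotation": [0, 0, 0]},
    {"translation": [0.007, 0.08, -0.23], "rotation": [0, 0, 0]},
    {"translation": [0.007, 0.08, -0.26], "rotation": [0, 0, 0]},
    {"translation": [0.007, 0.08, -0.27], "rotation": [0, 0, 0]},
    {"translation": [0.007, 0.08, -0.273], "rotation": [0, 0, 0]},
  ],
)

```text
t: 29.62
eef_pos: [0.6051, 0.148, 0.1288]
ee_rot: [-3.142, -0.001, -2.619]
force: [0.0, 0.5, -2.6]
width: 0.047
gripper_force: 25.0
```

Run:
```python
from h import *
s=get_state();w=camera_model('wrist');im=grab_frame('wrist');print(s['t'],s['eef_pos'],s['ee_rot'],s['width'],s['force'])
cv2.imwrite('pics/w7.png',im)
```

```text
29.6167 [0.60513746 0.14802675 0.12882091] [-3.14154057e+00 -1.17499230e-03 -2.61865040e+00] 0.04703644891388946 [ 0.0297793   0.45062674 -2.56178289]
```

View pics/w7.png

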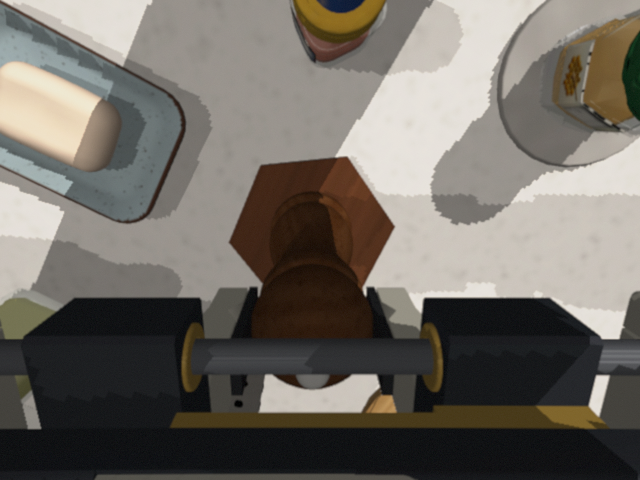

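Emit:
apply_moves(
  steps=[
    {"translation": [0, 0, 0], "rotation": [0, 0, 0]},
    {"translation": [0, 0, 0], "rotation": [0, 0, 0]},
    {"translation": [0, 0, 0], "rotation": [0, 0, 0]},
    {"translation": [0, 0, 0], "rotation": [0, 0, 0]},
    {"translation": [0, 0, 0.03], "rotation": [0, 0, 0]},
    {"translation": [0, 0, 0.1], "rotation": [0, 0, 0]},
    {"translation": [0, 0, 0.2], "rotation": [0, 0, 0]},
    {"translation": [0, 0, 0.3], "rotation": [0, 0, 0]},
    {"translation": [0, 0, 0.42], "rotation": [0, 0, 0]},
    {"translation": [0, 0, 0.52], "rotation": [0, 0, 0]},
  ],
  jaw=-1,
)

```text
t: 30.5
eef_pos: [0.6056, 0.1485, 0.2626]
ee_rot: [-3.141, 0.002, -2.618]
force: [1.3, 0.7, 0.6]
width: 0.0874
gripper_force: 0.0
```

Emit:
apply_moves(
  steps=[
    {"translation": [-0.03, -0.02, 0], "rotation": [0, 0, 0]},
    {"translation": [-0.1, -0.05, 0], "rotation": [0, 0, 0]},
    {"translation": [-0.2, -0.1, 0], "rotation": [0, 0, 0]},
    {"translation": [-0.3, -0.15, 0], "rotation": [0, 0, 0]},
    {"translation": [-0.4, -0.19, 0], "rotation": [0, 0, 0]},
    {"translation": [-0.48, -0.22, 0], "rotation": [0, 0, 0]},
    {"translation": [-0.5, -0.232, -0.04], "rotation": [0, 0, 0]},
    {"translation": [-0.5, -0.232, -0.1], "rotation": [0, 0, 0]},
    {"translation": [-0.5, -0.232, -0.16], "rotation": [0, 0, 0]},
    {"translation": [-0.5, -0.232, -0.16], "rotation": [0, 0, 0]},
  ],
)

```text
t: 31.33
eef_pos: [0.4788, 0.09, 0.2179]
ee_rot: [3.141, -0.003, -2.619]
force: [-1.0, 0.1, -0.7]
width: 0.0879
gripper_force: 0.0
```

Run:
```python
from h import *
s=get_state();w=camera_model('wrist');im=grab_frame('wrist');print(s['t'],s['eef_pos'],s['ee_rot'],s['width'],s['force'])
p=pix(w,[[.48,.09,.096]])[0];print(p);cv2.circle(im,tuple(int(v) for v in p),2,(0,255,0),-1)
cv2.imwrite('pics/w8.png',im)
```

```text
31.3333 [0.47876539 0.08996248 0.21785056] [ 3.14084591e+00 -2.58054989e-03 -2.61856177e+00] 0.08794128778253453 [-1.04441506  0.13538232 -0.66089579]
[310.44181706 234.49837529]
```

View pics/w8.png

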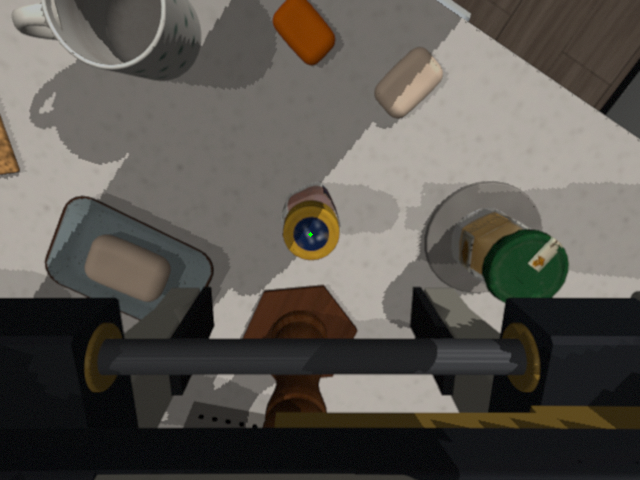

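Emit:
apply_moves(
  steps=[
    {"translation": [0, 0, -0.08], "rotation": [0, 0, 0]},
    {"translation": [0, 0, -0.16], "rotation": [0, 0, 0]},
    {"translation": [0, 0, -0.24], "rotation": [0, 0, 0]},
    {"translation": [0, 0, -0.32], "rotation": [0, 0, 0]},
    {"translation": [0, 0, -0.4], "rotation": [0, 0, 0]},
    {"translation": [0, 0, -0.48], "rotation": [0, 0, 0]},
    {"translation": [0, 0, -0.56], "rotation": [0, 0, 0]},
    {"translation": [0, 0, -0.63], "rotation": [0, 0, 0]},
    {"translation": [0, 0, -0.68], "rotation": [0, 0, 0]},
    {"translation": [0, 0, -0.708], "rotation": [0, 0, 0]},
  ],
)

```text
t: 32.22
eef_pos: [0.4807, 0.0907, 0.042]
ee_rot: [-3.141, -0.001, -2.618]
force: [-0.3, 0.1, 0.0]
width: 0.0876
gripper_force: 0.0
```

Emit:
apply_moves(
  steps=[
    {"translation": [0, 0, 0], "rotation": [0, 0, 0]},
    {"translation": [0, 0, 0], "rotation": [0, 0, 0]},
    {"translation": [0, 0, 0], "rotation": [0, 0, 0]},
    {"translation": [0, 0, 0], "rotation": [0, 0, 0]},
    {"translation": [0, 0, 0], "rotation": [0, 0, 0]},
    {"translation": [0, 0, 0], "rotation": [0, 0, 0]},
    {"translation": [0, 0, 0], "rotation": [0, 0, 0]},
    {"translation": [0, 0, 0], "rotation": [0, 0, 0]},
    {"translation": [0, 0, 0], "rotation": [0, 0, 0]},
    {"translation": [0, 0, 0], "rotation": [0, 0, 0]},
  ],
  jaw=1,
  newtons=20,
)

```text
t: 33.05
eef_pos: [0.4807, 0.0907, 0.043]
ee_rot: [-3.141, 0.001, -2.618]
force: [-1.7, -0.1, 6.1]
width: 0.0483
gripper_force: 20.0
```

Emit:
apply_moves(
  steps=[
    {"translation": [0, 0, 0.05], "rotation": [0, 0, 0]},
    {"translation": [0, 0, 0.15], "rotation": [0, 0, 0]},
    {"translation": [0, 0, 0.27], "rotation": [0, 0, 0]},
    {"translation": [0.01, -0.04, 0.37], "rotation": [0, 0, 0]},
    {"translation": [0.04, -0.11, 0.4], "rotation": [0, 0, 0]},
    {"translation": [0.07, -0.2, 0.4], "rotation": [0, 0, 0]},
    {"translation": [0.1, -0.3, 0.4], "rotation": [0, 0, 0]},
    {"translation": [0.13, -0.4, 0.4], "rotation": [0, 0, 0]},
    {"translation": [0.16, -0.5, 0.4], "rotation": [0, 0, 0]},
    {"translation": [0.19, -0.6, 0.4], "rotation": [0, 0, 0]},
  ],
)

```text
t: 33.88
eef_pos: [0.5277, -0.0606, 0.1422]
ee_rot: [3.141, -0.0, -2.618]
force: [0.0, -0.2, -1.2]
width: 0.048
gripper_force: 20.0
```

Emit:
apply_moves(
  steps=[
    {"translation": [0.03, -0.1, 0], "rotation": [0, 0, 0]},
    {"translation": [0.06, -0.2, 0], "rotation": [0, 0, 0]},
    {"translation": [0.09, -0.3, 0], "rotation": [0, 0, 0]},
    {"translation": [0.12, -0.4, 0], "rotation": [0, 0, 0]},
    {"translation": [0.15, -0.5, 0], "rotation": [0, 0, 0]},
    {"translation": [0.17, -0.6, 0], "rotation": [0, 0, 0]},
    {"translation": [0.19, -0.68, 0], "rotation": [0, 0, 0]},
    {"translation": [0.2, -0.725, 0], "rotation": [0, 0, 0]},
    {"translation": [0.2, -0.725, -0.06], "rotation": [0, 0, 0]},
    {"translation": [0.2, -0.725, -0.12], "rotation": [0, 0, 0]},
  ],
)

```text
t: 34.72
eef_pos: [0.5782, -0.2415, 0.1124]
ee_rot: [-3.141, 0.001, -2.62]
force: [-0.1, -0.6, -1.6]
width: 0.048
gripper_force: 20.0
```

Emit:
apply_moves(
  steps=[
    {"translation": [0, 0, -0.06], "rotation": [0, 0, 0]},
    {"translation": [0, 0, -0.11], "rotation": [0, 0, 0]},
    {"translation": [0, 0, -0.15], "rotation": [0, 0, 0]},
    {"translation": [0, 0, -0.19], "rotation": [0, 0, 0]},
    {"translation": [0, 0, -0.22], "rotation": [0, 0, 0]},
    {"translation": [0, 0, -0.235], "rotation": [0, 0, 0]},
    {"translation": [0, 0, -0.245], "rotation": [0, 0, 0]},
    {"translation": [0, 0, -0.248], "rotation": [0, 0, 0]},
    {"translation": [0, 0, -0.248], "rotation": [0, 0, 0]},
    {"translation": [0, 0, -0.248], "rotation": [0, 0, 0]},
  ],
)

```text
t: 35.55
eef_pos: [0.5782, -0.2408, 0.0511]
ee_rot: [-3.141, 0.001, -2.618]
force: [0.2, 0.2, -0.1]
width: 0.0483
gripper_force: 20.0
```

Emit:
apply_moves(
  steps=[
    {"translation": [0, 0, 0], "rotation": [0, 0, 0]},
    {"translation": [0, 0, 0], "rotation": [0, 0, 0]},
    {"translation": [0, 0, 0], "rotation": [0, 0, 0]},
    {"translation": [0, 0, 0], "rotation": [0, 0, 0]},
    {"translation": [0, 0, 0], "rotation": [0, 0, 0]},
    {"translation": [0, 0, 0.05], "rotation": [0, 0, 0]},
    {"translation": [0, 0, 0.15], "rotation": [0, 0, 0]},
    {"translation": [0, 0, 0.3], "rotation": [0, 0, 0]},
    {"translation": [0, 0, 0.45], "rotation": [0, 0, 0]},
    {"translation": [0, 0, 0.6], "rotation": [0, 0, 0]},
  ],
  jaw=-1,
)

```text
t: 36.38
eef_pos: [0.5774, -0.2407, 0.2021]
ee_rot: [3.141, -0.001, -2.618]
force: [1.3, -0.3, -0.5]
width: 0.0876
gripper_force: 0.0
```

Run:
```python
from h import *
s=get_state();w=camera_model('wrist');im=grab_frame('wrist');print(s['t'],s['eef_pos'],s['force'])
print(pix(w,[[.578,-.2405,.103],[.578,-.2405,.007]]))
t=grab_frame('top')[130:310,270:550]
o=np.vstack([cv2.resize(im,(400,300)),np.zeros((1,400,3),np.uint8)])
cv2.imwrite('pics/w9.png',np.hstack([im[:300,:],])); cv2.imwrite('pics/t9.png',cv2.resize(t,(800,514),interpolation=cv2.INTER_CUBIC))
```

```text
36.3833 [ 0.57744164 -0.2406727   0.20213878] [ 1.27688056 -0.2958131  -0.54043292]
[[311.15275091 242.95931496]
 [311.12083407 210.7952941 ]]
```

View pics/w9.png

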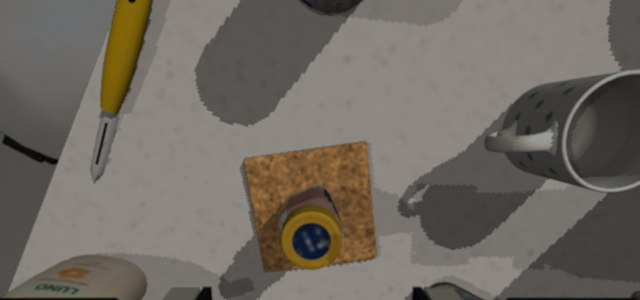

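View pics/t9.png

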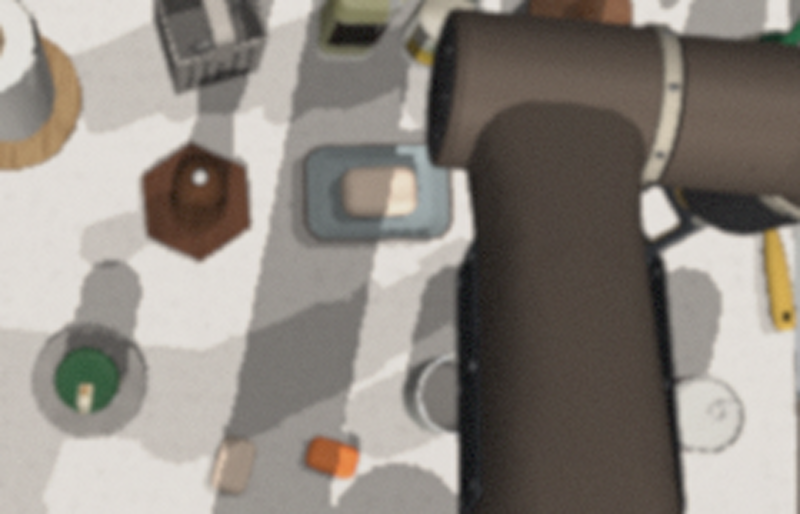

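Run:
```python
from h import *
m=camera_model('top')
for n,p,z in [('honey',(88,379),.091),('tile',(90,380),.007),('knob',(200,177),.175),('hex',(196,201),.007),('soap',(380,191),.031),('dish',(379,193),.018)]: print(n,world(m,[np.array(p)/2.857+[270,130]],z)[0].round(4))
s=get_state();print(s['eef_pos'],s['qd'].round(3))
```

```text
honey [0.4254 0.2505 0.091 ]
tile [0.4257 0.2523 0.007 ]
knob [0.6064 0.1498 0.175 ]
hex [0.6083 0.1484 0.007 ]
soap [ 0.6179 -0.0341  0.031 ]
dish [ 0.6178 -0.0352  0.018 ]
[ 0.58135183 -0.24180964  0.2082312 ] [-0.001  0.052 -0.096 -0.037  0.083 -0.002]
```

All within 3 mm and the gripper is clear; handing in.

```bash
python3 -c "
from station import *
print(job_done())"
```

```text
the job is handed in; nothing more can be done
None
```

The job is handed in: soap in the dish, spice jar on the cork mat, pepper mill on the hexagonal coaster and honey jar on the round tile, each measured within about 3 mm of its stand's centre in the last pictures; no verdict came back.

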